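# Park the index plunger of a plate slide and send the tray home

### The arm

A 6-joint arm with a two-finger parallel gripper is mounted at the origin on a cart in front of the work surface, level with it; the furniture and walls round the work are solid. World frame = base frame: x ahead of the robot, y to its left, z up, the work surface at z = 0. Lengths are in mm, angles in rad, forces in N, time in s.
With the tool pointing down it reaches from about 275 to 725 mm from the base axis. Payload 15.9 kg.
Tool frame: the origin (TCP) lies midway between the tips of the shut fingers; the grasp point (between the pads) lies 19 mm behind it (ctrl.tcp_to_grasp is the distance from the TCP to the grasp point, in mm); z points along the fingers, y is the line along which they close (so a half turn about z gives the same grasp; the last joint's range is limited). The gripper opens to 85 mm and grips with 20 to 120 N. Pads are 22 mm wide; open, the fingers measure 114 mm over their backs; the gripper's body (76 mm by 85 mm) begins 54 mm behind the grasp point. The pads swing forward as they close: fully open they stand 13 mm farther back than shut.
Start: joints at [1.177, 0.213, -0.034, 1.323, 0, 1.571], TCP at [191.843, 461.716, 231.306] pointing down, gripper open.
Joint ranges: [-2.98, 2.98], [-0.74, 1.72], [-1.14, 1.35], [-2.1, 2.04], [-1.57, 1.44], [-3.14, 3.14]. Speed limits (rad/s): [1.89, 1.89, 2.39, 2.57, 3.14, 3.14].

### API

Orientations are given as [roll, pitch, yaw] about the fixed x, y, z axes, in that order (R = Rz(yaw) Ry(pitch) Rx(roll)).
In Python, from workcell import ctrl gives the robot as it stands. The module is installed in compiled form; this text tells all that it offers.
- The arm moves only by the tool carry_out, never from a script. Its argument "steps" is one flat list of numbers, 7 for each row, row after row: the shift along the tool's x, y, z in m, then the turn, a rotation vector about the tool's x, y, z in degrees, then the opening in per cent of the stroke, from 0 (shut) to 100 (fully open). In form: [dx, dy, dz, rx, ry, rz, hand, dx, dy, dz, rx, ry, rz, hand, ...]. A call has 1 to 8 rows; each row shifts and turns the commanded pose from where the row before left it, along the tool's axes as they then stand; what a row does not reach is not made up. A row lasts 1/8 s, in which the tool goes at most 62.5 mm and 10.7 degrees, less where a joint would pass 70% of its speed; a pose out of reach is approached as far as the arm can. A call with a gripper value outside its range is refused whole. The fingers move at their own pace and stop on an object; "newtons" is the grip in N (left out, the last holds). Time passes only in rows, so rows that do not move let the fingers close. It gives the time, the measured TCP pose, the force, the opening and the grip force at its end, in the units of the state.
- ctrl.observe(): the state, without advancing time (a new reading comes with each control period).
- ctrl.camera(name): name is "scene" or "top" or "wrist"; returns the picture (420x560x3 uint8, red, green, blue); there is no depth.
- ctrl.calibration(name): a dict with "fx", "fy", "cx", "cy" (pixels), "dist" ([k1, k2, p1, p2, k3] as OpenCV has them; the pictures are not rectified), "rvec" (rotation vector, rad) and "tvec" (3), from world to camera coordinates, as OpenCV has them; the wrist camera has in their place "tool_from_camera" (4x4, takes a point from camera to tool coordinates, whose origin is the TCP and whose axes are the flange's). Camera axes: x right, y down, z forward; pixel columns grow to the right and rows downward; lengths in mm; the calibration is good to about 2 mm. A picture is of the moment at which its call begins: read the wrist's pose just before it. calibration takes no time and is no camera call.
- ctrl.hand_in(): hands the job in; it is judged then, once.
The state is a dict: "clock": time; "joint_positions": joint angles; "dq": joint speeds; "joint_torque": joint torques, N m; "tcp_pos": TCP position; "orientation": TCP orientation; "force": force on the tool from outside, world axes, zero at the start; "torque": the same for the moment, N m; "finger_gap": finger opening in mm; "grasp_force": force on a finger pad.
Only numpy, scipy, OpenCV 4.12 (cv2) and the standard library are available. Lean on these libraries where they do the work, as an engineer would, in place of code of your own. Each camera call takes 0.05 s, during which the arm holds its last target. There are 200 camera calls.

### The job

Unlock the plate slide and move its tray: pull the sprung index plunger up by its black T-handle, twist it counter-clockwise (seen from above) until its cross pin can be let down into the shallow rest notch of the collar, and let go, so that the plunger stays retracted by itself; feel for the notch and handle the plunger gently, neither hauling it against its top stop nor wrenching or slamming the pin against the collar. Then slide the tray with its plate gently to the left, fully home against the far stop, and let go, leaving the plunger parked and the loose things round about where they stand.

Things in the scene. Friction and masses are not known exactly. Their poses are not given: they have to be found in the camera images.
- stage: Fixed plate slide: aluminium base 172 (x) x 320 (y) x 10 mm, two rails, dark stop blocks at both ends and, on the robot's side, a dark bracket 50 mm long (top 49 mm above the worktop) that carries the plunger. Origin on the worktop under the slide; its y axis is the way the tray slides home (the robot's left). Plunger axis: vertical, at x = -62, y = 0 mm in this frame.
- t_grip (a point): Centre of the bar of the plunger's black T-handle, 92 mm above the worktop when down. Bar 12 mm thick, 44 mm long (this point's y axis runs along it and turns with it), 26 mm tall; a neck 12 mm thick joins it from below. The steel collar below is 32 mm across, its top 65 mm above the worktop, 14 mm under the bar when down: keep finger ends above it.
- plunger_lift (a joint): Lift of the plunger in m: 0 down, locking the tray. The spring pulls down with 6 N at 0 and 0.3 N more per mm, plus damping of 4 N at 0.1 m/s. Below 0.012 the cross pin is inside the collar, above it is clear of the collar's top; at 0.016 a shoulder meets the bracket (hard stop). Seated in the notch it reads about 0.009, on the collar's top (not parked) 0.012.
- t_handle (a joint): Turn of T-handle and cross pin in rad, counter-clockwise from above positive; 0 when the bar lies along the stage's y axis (start: within 0.08). Down, it can turn 0.1 to 0.7, as the collar is set, before meeting the sides of the collar's window. The collar was clamped by hand: its rest notch lies somewhere from 0.82 to 1.48, and the pin seats only within about 0.06 of the notch's middle.
- cross_pin: Steel working end of the plunger: square cross pin 4 mm thick, 36 mm long, parallel to the bar and 37 mm below its centre, in a collar with two opposite windows and two rest notches 3 mm deep; below it a shoulder and the 8 mm index tip in a hole of the tray. Origin on the plunger axis, at worktop level when down. Over 28 N between it and collar, bracket or tray is rough handling.
- tray (a joint): Position of the aluminium tray in m along the stage's y axis: 0 as found, 0.080 home against the left stop. It stays where it is left; sliding it takes about 3 N plus 12 N per m/s. It must not go faster than 0.2 m/s.
- push_post (a point): Top centre of the tray's push post: an upright steel pin 14 mm thick, 45 mm tall (top 67 mm above the worktop), free all round, at the tray's right end, 90 mm to the right of the middle of the white well plate (86 x 128 x 15 mm) in the tray. Push it towards the stage's +y, or pinch it from above.
- reagent_amber: Loose bystander: amber reagent bottle, 42 mm wide, 81 mm tall, to the right. Origin at the centre of its underside.
- petri_dish: Loose bystander: petri dish 61 mm wide, 15 mm high, to the left. Origin at the centre of its underside.
- reagent_drop: Loose bystander: white dropper bottle, 33 mm wide, 69 mm tall, to the left. Origin at the centre of its underside.
- forceps: Loose bystander: steel forceps 122 mm long lying on the worktop to the right of the slide. Origin at the centre of their underside.
- plate: White well plate 86 x 128 x 15 mm lying loose in the tray between eight low corner lips, 6 mm high. Origin at the centre of its underside. It stays in the tray.
- nest (a point): Middle of the tray's nest, on the tray's top face, 22 mm above the worktop: the plate's place, 40 mm to the right of the stage's origin at the start.
Not all that is in view belongs to the job. Leave any turquoise look-alike of the plate alone.

How it is judged (in metres and radians):
On the way, in this order (a step that is already met when the one before it is completed fails the run):
1. the plunger is parked: cross pin seated in the rest notch, handle let go, tray not yet moved (value of joint plunger_lift between 0.0075 and 0.0098 m and value of joint t_handle above 0.65 rad and contact force between the fingers and cross_pin below 0.1 N and contact force between each of the arm, the fingers and t_handle below 0.1 N and value of joint tray below 0.01 m), for 0.3 s.
2. the tray is home at the far stop (value of joint tray above 0.076 m), for 0.2 s.
At the end, for the whole second after the job is handed in: The plunger rests retracted in the rest notch by itself (lift 7.5 to 9.8 mm, handle turned more than 0.65 rad), and the tray stands still within 4 mm of the far stop (more than 76 of its 80 mm). The plate lies in the tray, its middle within 6 mm of the nest's (value of joint plunger_lift between 0.0075 and 0.0098 m and value of joint t_handle above 0.65 rad and value of joint tray above 0.076 m and velocity of joint tray below 0.01 m/s and distance between plate and nest below 0.006 m); the robot touches nothing.
It fails at once if the plunger's pin, shoulder or tip is loaded with more than 28 N (hauled on the top stop, wrenched or slammed on the collar, or the tray forced against it) (contact force between cross_pin and anything else above 28 N).
It fails at once if the tray is slammed (faster than 0.2 m/s) (velocity of joint tray above 0.2 m/s).
It fails at once if a loose bystander is moved by more than 2 cm (distance of any of reagent_amber, petri_dish, reagent_drop, forceps from where it was at the start of the episode above 0.02 m).
It also fails if it takes over 61 s, if anything falls off the work surface, if the arm or the gripper's body presses on something with over 40 N, if the wrist force passes 120 N, or if a joint passes its speed limit or range.

## Working session

There is one attempt and no reset: what is moved stays moved. The work goes in short steps, Python scripts to look and compute and a tool call to move; the robot and the scene stay as the last step left them, time stands still between calls to the robot, and variables do not carry over. Pictures are saved under pics/ and viewed, at most 10 in all, crops included, and the job is handed in when it is done.

Besides the shell and the picture viewer there is one more tool, called after "Request:" in YAML: its name, and indented under it one key for each argument. carry_out: Moves the arm, as the interface text tells. Its arguments: {"type":"object","properties":{"steps":{"type":"array","items":{"type":"number"}},"newtons":{"type":"number"}},"required":["steps"]}

```bash
mkdir -p pics; python3 - <<'E'
from workcell import ctrl
import cv2,numpy as np
print(ctrl.observe())
a=[ctrl.camera(n) for n in("scene","top")]
for n,i in zip(("scene","top"),a):
    cv2.imwrite(f"pics/{n}0.png",i[:,:,::-1]); print(ctrl.calibration(n))
print(ctrl.calibration("wrist"),ctrl.tcp_to_grasp)
E
```

```text
{'clock': 0.0, 'joint_positions': array([ 1.17702724e+00,  2.13358362e-01, -3.50198748e-02,  1.32352278e+00,
        2.74729100e-05,  1.57078784e+00]), 'dq': array([ 0.00097017, -0.00016709,  0.00231936,  0.00052707, -0.00070385,
        0.00011468]), 'joint_torque': array([ 6.05728492e-03, -6.86151552e+01,  4.87125242e+01,  1.69700326e-02,
        4.45787864e-04,  2.40963729e-07]), 'tcp_pos': array([191.70019259, 461.43075758, 230.83063469]), 'orientation': array([-3.14048796e+00, -2.74822640e-05,  2.74783201e+00]), 'force': array([ 0.1903685 ,  0.65824934, -0.78834693]), 'torque': array([-0.03559102, -0.00700166, -0.04384274]), 'grasp_force': 0.0, 'finger_gap': 85.58732329783776}
{'fx': 546.3932096189278, 'fy': 546.3932096189278, 'cx': 270.2044407184848, 'cy': 209.2894414310116, 'dist': array([-0.01670151,  0.        ,  0.        ,  0.        ,  0.        ]), 'rvec': array([ 0.63650958, -2.57044511,  1.21089597]), 'tvec': array([ 454.61581321,  193.44814904, 1180.86542844])}
{'fx': 434.4507599034106, 'fy': 434.4507599034106, 'cx': 283.17715621414766, 'cy': 212.81451073739095, 'dist': array([-0.08268516,  0.        ,  0.        ,  0.        ,  0.        ]), 'rvec': array([ 2.11954709, -2.14682101,  0.17110306]), 'tvec': array([   7.07214312,  520.61653623, 1027.14220269])}
{'fx': 307.52092557152537, 'fy': 307.52092557152537, 'cx': 280.0850379749193, 'cy': 205.53959929586298, 'dist': array([-0.00275768,  0.        ,  0.        ,  0.        ,  0.        ]), 'tool_from_camera': array([[ 1.87830635e-04, -9.54574535e-01, -2.97972184e-01,
         7.58206547e+01],
       [ 9.99999660e-01, -6.00615510e-05,  8.22774109e-04,
         2.85085395e-01],
       [-8.03295884e-04, -2.97972238e-01,  9.54574198e-01,
        -1.43578344e+02],
       [ 0.00000000e+00,  0.00000000e+00,  0.00000000e+00,
         1.00000000e+00]])} 18.700000000000003
```

View pics/top0.png

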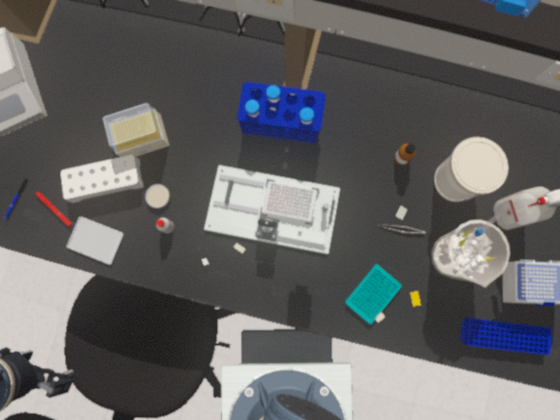

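View pics/scene0.png

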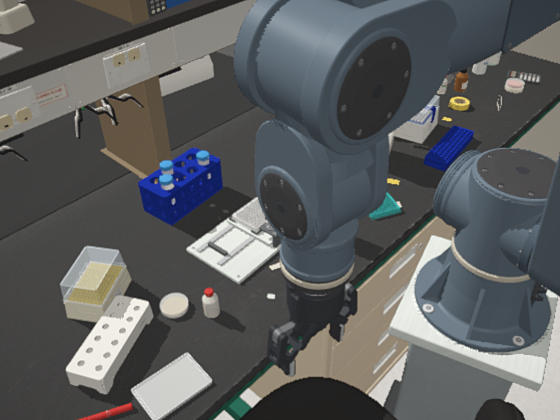

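The top view shows the slide at about (273,208), its black T near (268,225), and the push post near (325,213). The turquoise plate at (374,293) is the look-alike. I'll enlarge the slide and calculate rough positions.

```bash
cat > h.py <<'E'
import cv2,numpy as np
from scipy.spatial.transform import Rotation as R
from workcell import ctrl
def ray(name,uv,z,st=None):
    c=ctrl.calibration(name); K=np.array([[c['fx'],0,c['cx']],[0,c['fy'],c['cy']],[0,0,1]])
    p=cv2.undistortPoints(np.array(uv,float).reshape(-1,1,2),K,c['dist']).reshape(-1,2)
    d=np.c_[p,np.ones(len(p))]
    if name=='wrist':
        T=np.eye(4);T[:3,:3]=R.from_euler('xyz',st['orientation']).as_matrix();T[:3,3]=st['tcp_pos']
        M=T@c['tool_from_camera'];o=M[:3,3];d=d@M[:3,:3].T
    else:
        r=R.from_rotvec(c['rvec']).as_matrix();o=-r.T@c['tvec'];d=d@r
    return o+d*((z-o[2])/d[:,2])[:,None]
E
python3 - <<'E'
from h import *
i=cv2.imread('pics/top0.png')[155:265,195:350]
cv2.imwrite('pics/c1.png',cv2.resize(i,None,fx=5,fy=5,interpolation=cv2.INTER_CUBIC))
g=cv2.imread('pics/top0.png')
m=cv2.inRange(g,(150,150,150),(255,255,255));n,l,s,c=cv2.connectedComponentsWithStats(cv2.morphologyEx(m,cv2.MORPH_CLOSE,np.ones((15,15))))
k=l[208,215] or l[185,225]
pts=np.argwhere(l==k)[:,::-1].astype(np.float32);b=cv2.minAreaRect(pts);print(b)
w=ray('top',cv2.boxPoints(b),10);print(w.round(1),np.linalg.norm(np.diff(w,axis=0),axis=1),w.mean(0))
print(ray('top',[[268,225]],92),ray('top',[[325,213]],67))
E
```

```text
((270.4444580078125, 215.9117431640625), (126.83493041992188, 81.85259246826172), 10.696511268615723)
[[ 448.3  209.9   10. ]
 [ 657.3  174.3   10. ]
 [ 590.2 -147.1   10. ]
 [ 385.7 -102.4   10. ]] [212.00485663 328.28259138 209.36468249] [520.36036684  33.68455873  10.        ]
[[484.09554986  36.08148182  92.        ]] [[ 514.88550503 -100.35607092   67.        ]]
```

View pics/c1.png

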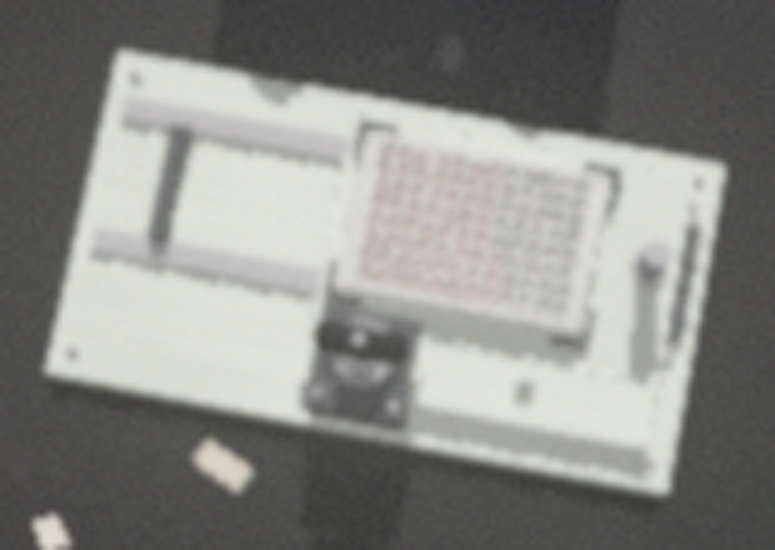

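The crop shows the base corners at (118,50), (727,163), (668,495) and (45,375). The T bar is at (362,340), the post top at (653,255), and the white plate at (470,230).

```bash
python3 - <<'E'
from h import *
f=lambda p:np.array(p,float)/5+[194.6,154.6]
w=ray('top',f([(118,50),(727,163),(668,495),(45,375)]),10)
print(w.round(1),np.linalg.norm(np.roll(w,-1,0)-w,axis=1),w.mean(0))
y=(w[0]-w[1]+w[3]-w[2]);a=np.arctan2(-y[0],y[1]);print('yaw',a)
Rz=R.from_euler('z',a).as_matrix();print('plunger pred',w.mean(0)+Rz@[-62,0,0],'post pred',w.mean(0)+Rz@[0,-130,0])
print(ray('top',f([(362,338)]),105),ray('top',f([(653,255)]),67))
b=ray('top',f([(320,340),(405,343)]),105);print(b)
E
```

```text
[[ 655.4  167.8   10. ]
 [ 590.9 -146.2   10. ]
 [ 421.2 -110.9   10. ]
 [ 485.7  202.7   10. ]] [320.51895538 173.37316805 320.19923069 173.21815234] [538.28547812  28.35263861  10.        ]
yaw -0.20279535614298644
plunger pred [477.55601945  40.83994615  10.        ] post pred [512.10241392 -98.98332312  10.        ]
[[488.8598549  37.8374693 105.       ]] [[ 532.98557639 -101.35067169   67.        ]]
[[488.1779035   57.26823699 105.        ]
 [486.2671912   17.98106928 105.        ]]
```

The recovered base size is 320x173 mm, matching the given 320x172. Stage yaw is about -0.203 and the T is near (483,39). Next I move above it.

Request:
carry_out:
  steps: [-0.043,-0.028,0,0,0,0,100,-0.043,-0.028,0,0,0,0,100,-0.043,-0.028,0,0,0,0,100,-0.043,-0.028,0,0,0,0,100,-0.043,-0.028,0,0,0,0,100,-0.043,-0.028,0,0,0,0,100,-0.043,-0.028,0,0,0,0,100,-0.043,-0.028,0,0,0,0,100]

```text
clock: 1.1
tcp_pos: [424.2, 121.3, 231.2]
orientation: [-3.142, -0.0, 2.748]
force: [0.7, -0.2, 0.9]
finger_gap: 85.4
grasp_force: 0.0
```

Request:
carry_out:
  steps: [-0.043,-0.028,0,0,0,0,60,-0.043,-0.028,0,0,0,0,60,0,0,0,0,0,10,60,0,0,0,0,0,10,60,0,0,0,0,0,10,60,0,0,0,0,0,10,60,0,0,0,0,0,10,60,0,0,0,0,0,10,60]

```text
clock: 2.1
tcp_pos: [481.3, 38.1, 231.0]
orientation: [-3.141, 0.0, 1.695]
force: [-0.4, 0.6, 0.0]
finger_gap: 50.9
grasp_force: 0.0
```

Request:
carry_out:
  steps: [0,0,0,0,0,10,60,0,0,0,0,0,9,60,0,0,0,0,0,0,60,0,0,0,0,0,0,60]

```text
clock: 2.6
tcp_pos: [481.4, 38.1, 231.2]
orientation: [-3.141, 0.0, 1.373]
force: [-1.1, -0.5, -0.1]
finger_gap: 50.9
grasp_force: 0.0
```

```bash
python3 - <<'E'
from h import *
s=ctrl.observe();i=ctrl.camera('wrist');cv2.imwrite('pics/w1.png',i[:,:,::-1])
import pickle;pickle.dump(s,open('s1.pkl','wb'));print(s['tcp_pos'],s['orientation'],s['joint_positions'],s['clock'],s['finger_gap'],s['force'])
E
```

```text
[481.39625555  38.14733692 231.17370843] [-3.14128865e+00  1.00327475e-04  1.37259816e+00] [ 7.90865403e-02  1.77981112e-01 -7.79493914e-02  1.31518568e+00
 -1.32743442e-05  1.84808105e+00] 2.6 50.91379064271596 [-1.13633752 -0.47248926 -0.10457005]
```

View pics/w1.png

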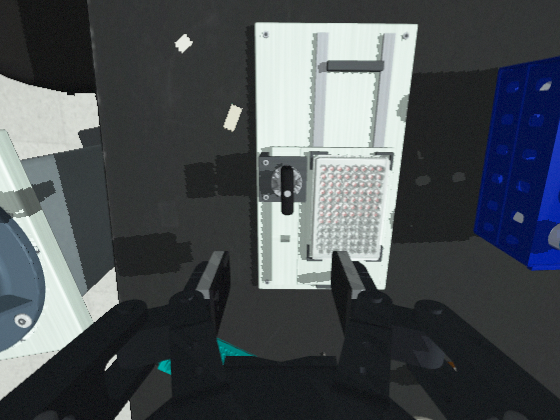

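The wrist view shows the bar at (287,190), running from (287,166) to (287,214) with its white dot at (287,194). The post is hidden between the fingers at the bottom. I'll measure the bar with a mask.

```bash
python3 - <<'E'
from h import *
import pickle
s=pickle.load(open('s1.pkl','rb'))
g=cv2.imread('pics/w1.png').max(2)[155:225,270:305]
m=(g<45).astype(np.uint8);n,l,st,c=cv2.connectedComponentsWithStats(m);k=1+st[1:,4].argmax();print(st[k],c[k]+[270,155])
pts=np.argwhere(l==k)[:,::-1].astype(np.float32)+[270,155]
b=cv2.minAreaRect(pts.astype(np.float32));print(b)
w=ray('wrist',cv2.boxPoints(b),105,s);print(w.round(1),w.mean(0),np.linalg.norm(np.diff(w,axis=0),axis=1))
print(ray('wrist',[[287,194]],105,s))
# base corners at z=10
w=ray('wrist',[(256,24),(417,24),(386,289),(259,289)],10,s);print(w.round(1),w.mean(0))
E
```

```text
[ 11  11  12  49 502] [286.59163347 189.12350598]
((286.5, 190.0), (48.0, 11.0), 90.0)
[[488.3  66.3 105. ]
 [497.8  64.4 105. ]
 [489.5  20.4 105. ]
 [479.5  22.4 105. ]] [488.75260251  43.36409735 105.        ] [ 9.7167553  44.79075437 10.19223894]
[[488.585556    40.12317412 105.        ]]
[[ 489.   202.4   10. ]
 [ 654.8  169.2   10. ]
 [ 592.1 -143.    10. ]
 [ 423.1 -109.    10. ]] [539.74694768  29.87699574  10.        ]
```

Both views put the bar top at about (488.7,41), with a length of 44.8 mm against the given 44. The bar is aligned with the tool, so I descend with the tips ending about 76 mm up, above the 65 mm collar.

Request:
carry_out:
  steps: [0.0043,0.0066,0.05,0,0,0,50,0,0,0.05,0,0,0,50,0,0,0.035,0,0,0,50,0,0,0.015,0,0,0,50,0,0,0.005,0,0,0,50,0,0,0,0,0,0,50]

```text
clock: 3.4
tcp_pos: [489.5, 41.1, 77.2]
orientation: [3.14, -0.0, 1.369]
force: [0.7, -0.8, 0.1]
finger_gap: 42.9
grasp_force: 0.0
```

```bash
python3 - <<'E'
from h import *
s=ctrl.observe();i=ctrl.camera('wrist');cv2.imwrite('pics/w2.png',i[:,:,::-1])
print(s['tcp_pos'],s['force'])
E
```

```text
[489.48503873  41.10372753  77.17897547] [ 0.71127133 -0.79081859  0.07689187]
```

View pics/w2.png

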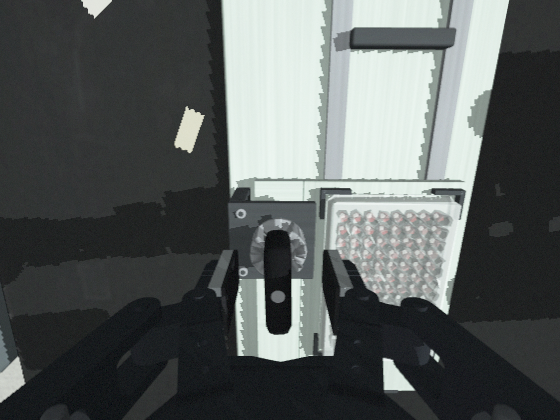

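The bar at (277,232–333), dot at (278,296), lies midway between the pads. I'll check the dot's position along the bar.

```bash
python3 - <<'E'
from h import *
s=ctrl.observe()
print(ray('wrist',[(278,296),(277,232),(278,333)],105,s))
E
```

```text
[[488.83744297  40.26804706 105.        ]
 [494.48530605  69.6762467  105.        ]
 [484.93016691  21.314265   105.        ]]
```

Request:
carry_out:
  steps: [0,0,0,0,0,0,20,0,0,0,0,0,0,12,0,0,0,0,0,0,5,0,0,0,0,0,0,5,0,0,0,0,0,0,5,0,0,0,0,0,0,5]
  newtons: 40

```text
clock: 4.2
tcp_pos: [488.9, 41.2, 77.0]
orientation: [3.141, -0.001, 1.369]
force: [-4.3, 0.8, 10.7]
finger_gap: 11.4
grasp_force: 38.9
```

Request:
carry_out:
  steps: [0,-0.0006,-0.004,0,0,0,5,0,0,-0.004,0,0,0,5,0,0,-0.003,0,0,0,5,0,0,0,0,0,0,5]

```text
clock: 4.7
tcp_pos: [488.3, 41.2, 87.4]
orientation: [3.141, -0.0, 1.369]
force: [2.9, 0.9, -10.3]
finger_gap: 11.3
grasp_force: 39.0
```

Request:
carry_out:
  steps: [0,0.0003,-0.002,0,0,0,5,0,0,-0.001,0,0,0,5,0,0,0,0,0,0,5]

```text
clock: 5.08
tcp_pos: [488.4, 41.1, 90.3]
orientation: [-3.141, 0.0, 1.369]
force: [1.0, 1.2, -10.5]
finger_gap: 11.6
grasp_force: 38.9
```

Request:
carry_out:
  steps: [0,0,0,0,0,-7,5,0,0,0,0,0,-7,5,0,0,0,0,0,-7,5,0,0,0,0,0,-7,5,0,0,0,0,0,-7,5,0,0,0,0,0,-7,5,0,0,0,0,0,-7,5,0,0,0,0,0,0,5]

```text
clock: 6.08
tcp_pos: [488.1, 41.1, 90.1]
orientation: [-3.141, -0.001, 2.224]
force: [-0.9, 1.8, -11.4]
finger_gap: 11.1
grasp_force: 38.9
```

Request:
carry_out:
  steps: [0,0,0.0008,0,0,0,5,0,0,0.0005,0,0,0,5,0,0,0,0,0,0,5]

```text
clock: 6.45
tcp_pos: [488.3, 41.1, 89.1]
orientation: [-3.141, -0.0, 2.223]
force: [-4.3, 0.5, -4.6]
finger_gap: 11.7
grasp_force: 39.9
```

Request:
carry_out:
  steps: [0,0,0.0004,0,0,0,5,0,0,0,0,0,0,5]

```text
clock: 6.7
tcp_pos: [488.4, 41.1, 88.9]
orientation: [3.142, -0.0, 2.224]
force: [-6.6, 1.4, 1.5]
finger_gap: 11.4
grasp_force: 40.9
```

Request:
carry_out:
  steps: [0,-0.0003,-0.0008,0,0,0,5,0,0,0,0,0,-5,5,0,0,0.0008,0,0,0,5,0,0,0,0,0,0,5]

```text
clock: 7.2
tcp_pos: [488.4, 41.0, 89.0]
orientation: [3.141, 0.0, 2.309]
force: [-5.5, 2.5, 1.5]
finger_gap: 11.3
grasp_force: 40.7
```

Request:
carry_out:
  steps: [0,0,-0.0008,0,0,0,5,0,0,0,0,0,-5,5,0,0,0.0008,0,0,0,5,0,0,0,0,0,0,5]

```text
clock: 7.7
tcp_pos: [488.3, 41.0, 88.9]
orientation: [3.141, 0.0, 2.396]
force: [-4.6, 2.6, -0.4]
finger_gap: 11.4
grasp_force: 40.6
```

Request:
carry_out:
  steps: [0,0,-0.0008,0,0,0,5,0,0,0,0,0,-5,5,0,0,0.0008,0,0,0,5,0,0,0,0,0,0,5]

```text
clock: 8.2
tcp_pos: [488.3, 41.0, 88.7]
orientation: [3.141, 0.0, 2.482]
force: [-4.4, 2.9, -2.6]
finger_gap: 11.6
grasp_force: 40.3
```

Request:
carry_out:
  steps: [0,0,0.0003,0,0,0,5,0,0,0,0,0,0,5]

```text
clock: 8.45
tcp_pos: [488.3, 41.0, 88.6]
orientation: [3.141, 0.0, 2.482]
force: [-6.8, 2.6, -0.5]
finger_gap: 11.3
grasp_force: 40.6
```

Request:
carry_out:
  steps: [0,0,-0.001,0,0,0,5,0,0,0,0,0,-5,5,0,0,0.001,0,0,0,5,0,0,0,0,0,0,5]

```text
clock: 8.95
tcp_pos: [488.2, 40.9, 88.1]
orientation: [-3.141, -0.0, 2.57]
force: [-2.8, 2.7, -10.2]
finger_gap: 11.4
grasp_force: 39.0
```

The pull is back to -10 N with the pin below the collar top, so this is the notch. I lower gently.

Request:
carry_out:
  steps: [0,0,0.0005,0,0,0,5,0,0,0.0005,0,0,0,5,0,0,0,0,0,0,5]

```text
clock: 9.32
tcp_pos: [488.2, 40.9, 87.2]
orientation: [-3.141, -0.0, 2.573]
force: [-4.4, 2.3, -9.6]
finger_gap: 11.3
grasp_force: 39.2
```

Request:
carry_out:
  steps: [0,0,0.0005,0,0,0,5,0,0,0.0005,0,0,0,5,0,0,0.0004,0,0,0,5,0,0,0,0,0,0,5]

```text
clock: 9.82
tcp_pos: [488.3, 40.9, 86.1]
orientation: [3.141, 0.0, 2.573]
force: [-6.0, 2.8, -4.3]
finger_gap: 11.3
grasp_force: 40.2
```

Request:
carry_out:
  steps: [0,0,0.0003,0,0,0,5,0,0,0,0,0,0,5]
  newtons: 20

```text
clock: 10.07
tcp_pos: [488.3, 40.9, 86.1]
orientation: [3.141, 0.0, 2.573]
force: [-7.9, 2.0, 0.0]
finger_gap: 11.2
grasp_force: 40.8
```

Request:
carry_out:
  steps: [0,0,0,0,0,0,15,0,0,0,0,0,0,25,0,0,0,0,0,0,40,0,0,0,0,0,0,50,0,0,0,0,0,0,50,0,0,0,0,0,0,50,0,0,0,0,0,0,50]

```text
clock: 10.95
tcp_pos: [488.3, 40.9, 85.6]
orientation: [-3.142, -0.0, 2.573]
force: [0.5, 0.1, 0.6]
finger_gap: 43.1
grasp_force: 0.0
```

Request:
carry_out:
  steps: [0,0,-0.03,0,0,0,50,0,0,-0.05,0,0,0,50,0,0,-0.05,0,0,10,50,0,0,0,0,0,10,50,0,0,0,0,0,10,50,0,0,0,0,0,10,50,0,0,0,0,0,10,50,0,0,0,0,0,10,50]

```text
clock: 11.95
tcp_pos: [488.2, 40.9, 215.6]
orientation: [-3.141, 0.0, 1.52]
force: [0.2, -0.9, 0.3]
finger_gap: 42.9
grasp_force: 0.0
```

Request:
carry_out:
  steps: [0,0,0,0,0,9,30,-0.045,0.025,0,0,0,0,30,-0.045,0.025,0,0,0,0,30,-0.04,0.022,0,0,0,0,30,0,0,0,0,0,0,30,0,0,0,0,0,0,30]

```text
clock: 12.7
tcp_pos: [532.6, -100.7, 215.5]
orientation: [-3.141, -0.0, 1.369]
force: [0.5, 0.4, 0.1]
finger_gap: 25.3
grasp_force: 0.0
```

```bash
python3 - <<'E'
from h import *
import pickle
s=ctrl.observe();i=ctrl.camera('wrist');cv2.imwrite('pics/w3.png',i[:,:,::-1]);pickle.dump(s,open('s3.pkl','wb'))
print(s['tcp_pos'],s['orientation'],s['clock'],s['finger_gap'])
E
```

```text
[ 532.58653603 -100.65149077  215.46526298] [-3.14118626e+00 -2.15594969e-04  1.36860081e+00] 12.7 25.34270430115446
```

View pics/w3.png

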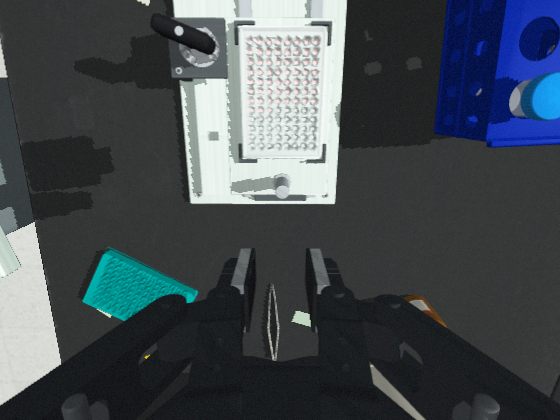

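The handle stays turned, its bar running from (155,18) to (212,48). The post shows at (282,178–195), with its top face at the lower end, about (282,193). The tray has not moved.

```bash
python3 - <<'E'
from h import *
import pickle
s=pickle.load(open('s3.pkl','rb'))
print(ray('wrist',[(282,193)],67,s),ray('wrist',[(283,178)],22,s))
print(ray('wrist',[(271,290),(274,358),(300,318)],0,s), ray('wrist',[(425,300)],60,s))
p=ray('wrist',[(155,22),(213,46)],109,s);print(p,np.arctan2(*(p[0]-p[1])[1::-1]))
E
```

```text
[[ 534.4670171  -102.68125311   67.        ]] [[536.88536971 -97.74136998  22.        ]]
[[ 490.23851484 -248.74912934    0.        ]
 [ 470.90781602 -359.81016273    0.        ]
 [ 520.18206205 -300.06524801    0.        ]] [[ 667.22697688 -259.04665482   60.        ]]
[[472.2598382   51.30560887 109.        ]
 [509.0224264   27.8317703  109.        ]] 2.5733264253713894
```

The post is at about (534.5,-102). I pinch it near the top with tips about 50 mm up, which keeps the gripper body above the T-handle.

Request:
carry_out:
  steps: [-0.0013,0.0022,0.05,0,0,0,40,0,0,0.05,0,0,0,40,0,0,0.04,0,0,0,40,0,0,0.015,0,0,0,40,0,0,0.01,0,0,0,40,0,0,0,0,0,0,40]

```text
clock: 13.5
tcp_pos: [535.1, -102.4, 51.2]
orientation: [3.141, -0.0, 1.369]
force: [-0.1, 0.7, 0.2]
finger_gap: 34.1
grasp_force: 0.0
```

```bash
python3 - <<'E'
from h import *
s=ctrl.observe();i=ctrl.camera('wrist');cv2.imwrite('pics/w4.png',i[:,:,::-1])
print(s['tcp_pos'],s['force'])
E
```

```text
[ 535.0971689  -102.4293721    51.22667131] [-0.06405646  0.72464023  0.24888679]
```

View pics/w4.png

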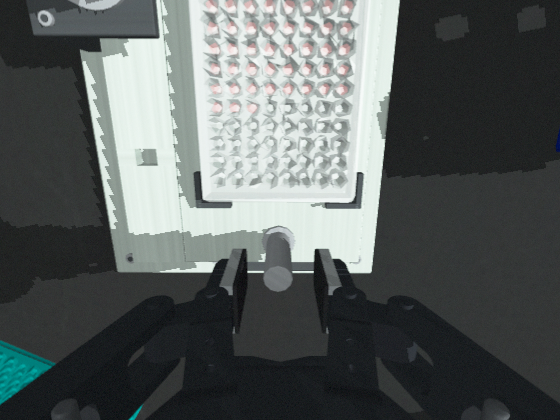

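The post top at (278,278) is centred between the pads, so I close.

Request:
carry_out:
  steps: [0,0,0,0,0,0,22,0,0,0,0,0,0,10,0,0,0,0,0,0,10,0,0,0,0,0,0,10,0,0,0,0,0,0,10]
  newtons: 25

```text
clock: 14.18
tcp_pos: [534.0, -102.5, 51.5]
orientation: [-3.141, -0.0, 1.369]
force: [-9.5, 2.4, 13.7]
finger_gap: 12.8
grasp_force: 24.8
```

Request:
carry_out:
  steps: [0.003,-0.001,-0.0005,0,0,0,10,0.006,0,0,0,0,0,10,0.008,0,0,0,0,0,10,0.008,0,0,0,0,0,10,0.008,0,0,0,0,0,10,0.006,0,0,0,0,0,10,0.003,0,0,0,0,0,10,0,0,0,0,0,0,10]

```text
clock: 15.18
tcp_pos: [542.7, -60.5, 51.6]
orientation: [3.141, -0.001, 1.37]
force: [-0.5, 1.4, 5.4]
finger_gap: 12.4
grasp_force: 25.3
```

Request:
carry_out:
  steps: [0.003,0,0,0,0,0,10,0.006,0,0,0,0,0,10,0.007,0,0,0,0,0,10,0.007,0,0,0,0,0,10,0.006,0,0,0,0,0,10,0.004,0,0,0,0,0,10,0.002,0,0,0,0,0,10,0,0,0,0,0,0,10]

```text
clock: 16.18
tcp_pos: [549.8, -26.4, 51.6]
orientation: [3.14, -0.0, 1.369]
force: [-0.6, -0.3, 5.3]
finger_gap: 13.0
grasp_force: 25.2
```

Request:
carry_out:
  steps: [0.001,0,0,0,0,0,10,0.001,0,0,0,0,0,10,0.001,0,0,0,0,0,10,0,0,0,0,0,0,10]

```text
clock: 16.68
tcp_pos: [550.3, -24.0, 51.6]
orientation: [3.14, 0.001, 1.369]
force: [-0.8, -4.4, 5.6]
finger_gap: 12.8
grasp_force: 25.3
```

Request:
carry_out:
  steps: [0.001,0,0,0,0,0,10,0.001,0,0,0,0,0,10,0,0,0,0,0,0,10,0,0,0,0,0,0,10]

```text
clock: 17.18
tcp_pos: [550.3, -23.9, 51.7]
orientation: [3.14, 0.004, 1.368]
force: [-2.8, -19.5, 7.9]
finger_gap: 12.7
grasp_force: 25.5
```

The tray is against the stop: 80 mm travelled, and the force is rising with no further motion. I ease off and let go.

Request:
carry_out:
  steps: [-0.002,0,0,0,0,0,10,0,0,0,0,0,0,14,0,0,0,0,0,0,25,0,0,0,0,0,0,38,0,0,0,0,0,0,38,0,0,-0.03,0,0,0,38,0,0,-0.05,0,0,0,38,0,0,-0.05,0,0,0,38]

```text
clock: 18.18
tcp_pos: [549.3, -23.9, 182.5]
orientation: [-3.141, -0.0, 1.369]
force: [0.7, 0.1, -0.2]
finger_gap: 32.6
grasp_force: 0.0
```

Request:
carry_out:
  steps: [-0.05,0,-0.05,0,0,0,38,-0.03,0,0,0,0,0,38,0,0,0,0,0,0,38,0,0,0,0,0,0,38]

```text
clock: 18.68
tcp_pos: [534.7, -96.2, 224.9]
orientation: [-3.141, -0.0, 1.369]
force: [0.3, 0.2, -0.8]
finger_gap: 32.5
grasp_force: 0.0
```

```bash
python3 - <<'E'
from h import *
import pickle
s=ctrl.observe();i=ctrl.camera('wrist');cv2.imwrite('pics/w5.png',i[:,:,::-1]);pickle.dump(s,open('s5.pkl','wb'))
print(s['tcp_pos'],s['orientation'],s['clock'])
E
```

```text
[534.72958914 -96.21077826 224.90787752] [-3.14084953e+00 -3.06991937e-04  1.36890800e+00] 18.675
```

View pics/w5.png

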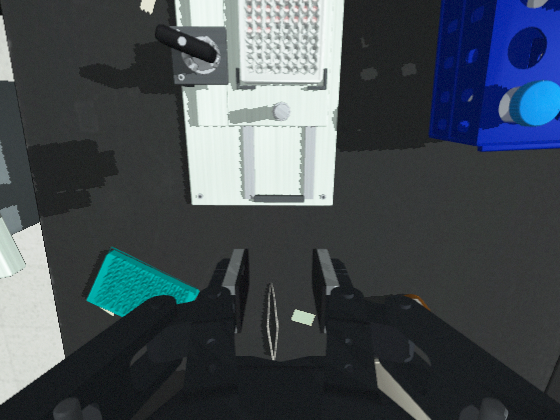

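The tray is moved, with its post at (281,111) and the plate square between its lips. The handle is still turned at (158–215,30–58), and the bystanders stand as before. I check the post position and hand in.

```bash
python3 - <<'E'
from h import *
import pickle
s=pickle.load(open('s5.pkl','rb'))
p=ray('wrist',[(281,111)],67,s)[0];d=np.linalg.norm(p-[534.5,-102.7,67]);print(p,d)
if d>76: print(ctrl.hand_in())
E
```

```text
[550.97903156 -22.60188151  67.        ] 81.77571195908558
the job is handed in; nothing more can be done
None
```

The plunger is parked in its rest notch, about 1.2 rad counter-clockwise; the tray is home against the left stop (post moved about 80 mm), and the job was handed in at about 19 s, with no verdict shown.

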